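# Hang the washed espresso cup on the cup carousel

### The arm

A 6-joint arm with a two-finger parallel gripper is mounted at the origin on the work surface. World frame = base frame: x ahead of the robot, y to its left, z up, the work surface at z = 0. Lengths are in m, angles in rad, forces in N, time in s.
With the tool pointing down it reaches from about 0.4 to 0.825 m from the base axis. Payload 7 kg.
Tool frame: the origin (TCP) lies at the very end of the fingers, on their centre line; the grasp point (between the pads) lies 19 mm behind it; z points along the fingers, y is the line along which they close (so a half turn about z gives the same grasp; the last joint's range is limited). The gripper opens to 88 mm and grips with 3 to 60 N. Pads are 19 mm wide; open, the fingers measure 130 mm over their backs; the gripper's body (78 mm by 193 mm) begins 47 mm behind the grasp point.
Start: joints at [1.42, 0.359, 0.012, 0, -1.224, -0.288], TCP at [0.287, 0.611, 0.197] pointing down, gripper open.
Joint ranges: [-3.07, 3.07], [-1.43, 2.12], [-1.02, 1.25], [-3.03, 1.67], [-3.05, -0], [-3.03, 3.03]. Speed limits (rad/s): [2.39, 2.39, 3.01, 3.14, 3.14, 3.14].

### API

Orientations are given as a rotation vector (axis times angle).
In Python, from bench import arm, cams, ticket gives the robot as it stands. The module is installed in compiled form; this text tells all that it offers.
- The arm moves only by the tool send_rows, never from a script. Its argument "series" is a list of rows, each an object with "jaw": the finger opening in mm, from 0 to 87.6; "travel": the shift along the tool's x, y, z in normalised numbers (1 is 800 mm), a list of three; "yaw": the turn about the tool's z in shares of pi rad (1.0 is pi rad). A call has 1 to 8 rows; each row is the pose to reach, as a shift and turn from the pose commanded when the call began, along the tool's axes at that moment; what a row does not reach only later rows make up. A row lasts 1/10 s, in which the tool goes at most 50 mm and 8.59 degrees, less where a joint would pass 70% of its speed; a pose out of reach is approached as far as the arm can. A shift or turn number past 1, either way, is cut back to 1. A call with a gripper value outside its range is refused whole. The fingers move at their own pace and stop on an object; "force" is the grip in N (left out, the last holds). Time passes only in rows, so rows that repeat a pose let the fingers close. It gives the time, the measured TCP pose, the force, the opening and the grip force at its end, in the units of the state.
- arm.read_state(): the state, without advancing time (a new reading comes with each control period).
- cams.camera(name): name is "scene" or "top" or "wrist"; returns (picture, depth): 384x512x3 uint8, red, green, blue; 384x512 float32, m along the optical axis (not along the pixel's ray), 0 where there is no reading.
- cams.get_calibration(name): a dict with "vertical_fov" (degrees; the focal length in pixels is half the picture's height over the tangent of half this angle, whatever the lens; pixels are square), "cx", "cy" (the principal point, pixels), "pose" (4x4, takes a point from camera to world coordinates); the wrist camera has in their place "hand_eye" (4x4, takes a point from camera to tool coordinates, whose origin is the TCP and whose axes are the flange's). Camera axes: x right, y down, z forward; pixel columns grow to the right and rows downward; lengths in m; the calibration is good to about 2 mm. A picture is of the moment at which its call begins: read the wrist's pose just before it. get_calibration takes no time and is no camera call.
- ticket.finish_job(): hands the job in; it is judged then, once.
The state is a dict: "t": time; "joint_pos": joint angles; "joint_velocities": joint speeds; "effort": joint torques, N m; "ee_pos": TCP position; "orientation": TCP orientation; "wrist_force": force on the tool from outside, world axes, zero at the start; "ft_torque": the same for the moment, N m; "opening": finger opening in m; "finger_force": force on a finger pad.
Only numpy, scipy, OpenCV 4.12 (cv2) and the standard library are available. Lean on these libraries where they do the work, as an engineer would, in place of code of your own. Each camera call takes 0.05 s, during which the arm holds its last target. There are 200 camera calls.

### The job

One arm of the cup carousel is still empty: turn the carousel until that empty arm points straight to the front of its stand, then hang the washed cup from the drying mat on it by its handle, the same way round as the others. It is thin porcelain, so lower it gently, held level, and stop when you feel the arm take its weight before you let go - no dropping it on, no pressing it over - then let it swing out until it hangs still. Leave everything else on the counter where it is.

Things in the scene. Friction and masses are not known exactly. Their poses are not given: they have to be found in the camera images.
- stand: The cup carousel's foot, fixed: a square black stone slab 150 x 150 x 22 mm with a 19 mm post. Origin: centre of its underside, on the turning axis; z up; its front is its own -x side, nearest the robot. Four steel wire arms, 6 mm thick, stand out at quarter turns from a hub (radius 18 mm) on top; three carry a cup like the loose one, the fourth is empty.
- clamp (a point): Black clamp ring on the post, 114 mm above the counter. The post is telescopic and clamped by hand: the level parts (seats) of all arms have their centre line somewhere from 170 to 190 mm above the counter. This height is NOT measured: find it by feel or sight. It holds firm (over 60 N).
- front_seat (a point): Fixed point of the stand: where the empty arm's seat comes when that arm is at the front with the post fully down (80 mm ahead of the axis, 170 mm up; the true seat is 0 to 20 mm higher). An arm leaves the hub 11 mm above its seat, is level 72 to 88 mm off the axis in a 10 mm thick rubber sleeve (67 to 93 mm), then rises 10 mm to a 10 mm ball, 110 mm off. The arm gives 1 mm per 3 N at the seat.
- hub_axis (a point): Fixed point of the turning axis, 170 mm up. The hub's knob ends at most 30 mm above the seats. The hung cups swing tilted below their arms: 50 to 110 mm off the axis, up to 90 mm below and 45 mm to each side of the arm. To hang alike, the loose cup goes on upright with its body on the left of the arm, seen from the ball towards the hub (stand's +y side at the front).
- crown (a joint): Turn of the carousel (rad), counter-clockwise from above, endless. At 0 or a whole turn the empty arm points to the stand's front, its own -x; at q it points along -x turned by q. The bearing has a friction washer (about 0.12 N m, so 1.5 N at the seat): it stays where it is left, and a sideways push on an arm turns it. Reading noise about 0.02 rad.
- cup: The loose espresso cup, white porcelain, 105 to 175 g, upright on the drying mat. Straight sides, 60 mm outside diameter, 64 mm high. Origin: centre of its underside, z up. Its D handle stands out to its own +y in its y-z plane, round bar 8 mm thick, opening from 30 to 52 mm off the cup's axis and 14 to 54 mm above its underside. Grip it from above across its own x.
- cup_handle (a point): The point under the top bar of the loose cup's handle: 41 mm from the cup's axis towards its +y, 54 mm above its underside. This is what rests on the arm, 5 mm above the arm's centre line. Loaded there, a held cup pivots in the fingers once the load passes about 0.2 x the grip force. When let go, the cup swings down about the arm by about 64 degrees and swings out in 4 to 5 s.
- drymat: Flat drying mat of dark ribbed rubber, fixed, 200 x 240 mm, top 4 mm above the counter. Origin: centre of its underside. A saucer (110 mm wide, 16 mm high) lies on its +y half.
Not all that is in view belongs to the job. Leave any orange or pink look-alike of the cup alone.

How it is judged:
On the way, in this order (a step that is already met when the one before it is completed fails the run):
1. the empty arm points to the front of the stand and the carousel stands still ((value of joint crown between -0.12 and 0.12 rad or value of joint crown between 6.1632 and 6.4032 rad or value of joint crown between -6.4032 and -6.1632 rad or value of joint crown between 12.4464 and 12.6864 rad) and velocity of joint crown between -0.1 and 0.1 rad/s), for 0.3 s.
2. the cup, still held, is lowered until the arm carries it by the handle (contact force between cup and stand above 0.8 N and contact force between the fingers and cup above 0.5 N and x of cup_handle in the frame of stand between -0.102 and -0.058 m and y of cup_handle in the frame of stand between -0.018 and 0.018 m and z of cup_handle in the frame of stand between 0.155 and 0.205 m), for 0.2 s.
At the end, for the whole second after the job is handed in: The empty arm points to the front (carousel within 0.12 rad) and the cup hangs nearly still from it by its handle (below 0.1 m/s and 1.5 rad/s): the handle's top lies on the arm 58 to 102 mm in front of the axis, within 18 mm sideways, 155 to 205 mm above the counter ((value of joint crown between -0.12 and 0.12 rad or value of joint crown between 6.1632 and 6.4032 rad or value of joint crown between -6.4032 and -6.1632 rad or value of joint crown between 12.4464 and 12.6864 rad) and x of cup_handle in the frame of stand between -0.102 and -0.058 m and y of cup_handle in the frame of stand between -0.018 and 0.018 m and z of cup_handle in the frame of stand between 0.155 and 0.205 m and contact force between cup and stand above 0.4 N and linear speed of cup below 0.1 m/s and angular speed of cup below 1.5 rad/s); the robot touches nothing.
It fails at once if the cup, still gripped, is tipped by pressing its handle on the arm (more than 0.09 rad from upright, about 5 degrees) (contact force between the fingers and cup above 2 N and contact force between cup and stand above 0.3 N and angle between cup's own z axis and vertical above 0.09 rad).
It fails at once if the cup is pressed or knocked against the carousel with more than 10 N (contact force between cup and stand above 10 N).
It fails at once if the robot pushes the carousel with more than 25 N (contact force between any of the fingers, the arm and stand above 25 N).
It fails at once if another thing on the counter is moved by more than 20 mm (distance of any of sugar_jar, tea_jar, coffee_jar, salt_mill, pepper_mill, oil_bottle, saucer, teaspoon from where it was at the start of the episode above 0.02 m).
It also fails if it takes over 72 s, if anything falls off the work surface, if the arm or the gripper's body presses on something with over 40 N, if the wrist force passes 120 N, or if a joint passes its speed limit or range.

## Working session

There is one attempt and no reset: what is moved stays moved. The work goes in short steps, Python scripts to look and compute and a tool call to move; the robot and the scene stay as the last step left them, time stands still between calls to the robot, and variables do not carry over. Pictures are saved under pics/ and viewed, at most 10 in all, crops included, and the job is handed in when it is done.

Besides the shell and the picture viewer there is one more tool, called after "Request:" in YAML: its name, and indented under it one key for each argument. send_rows: Moves the arm, as the interface text tells. Its arguments: {"type":"object","properties":{"series":{"type":"array","items":{"type":"object","properties":{"jaw":{"type":"number"},"travel":{"type":"array","items":{"type":"number"}},"yaw":{"type":"number"}}}},"force":{"type":"number"}},"required":["series"]}

```bash
mkdir -p pics
cat > h.py <<'E'
import numpy as np, cv2
from scipy.spatial.transform import Rotation as R
from bench import arm, cams, ticket
def grab(n):
    s=arm.read_state(); im,d=cams.camera(n); c=cams.get_calibration(n)
    f=im.shape[0]/2/np.tan(np.radians(c['vertical_fov']/2))
    if n=='wrist':
        T=np.eye(4);T[:3,:3]=R.from_rotvec(s['orientation']).as_matrix();T[:3,3]=s['ee_pos'];P=T@np.array(c['hand_eye'])
    else: P=np.array(c['pose'])
    v,u=np.mgrid[:im.shape[0],:im.shape[1]]
    X=np.stack([(u-c['cx'])/f*d,(v-c['cy'])/f*d,d],-1)@P[:3,:3].T+P[:3,3]
    X[d==0]=np.nan
    return im,d,X,f,c,P
def ray(f,c,P,u,v,z):
    r=P[:3,:3]@np.array([(u-c['cx'])/f,(v-c['cy'])/f,1]); return P[:3,3]+r*(z-P[2,3])/r[2]
def save(n,im): cv2.imwrite('pics/'+n,im[:,:,::-1])
E
python3 - <<'E'
from h import *
for n in('scene','top'):
    im,d,X,f,c,P=grab(n); save(n+'0.png',im); np.savez(n+'0.npz',im=im,X=X); print(n,f,c['cx'],c['cy'],P.round(3).tolist())
s=arm.read_state();print({k:np.round(v,3).tolist() for k,v in s.items()})
E
```

```text
scene 478.7425571889231 257.6423500990614 185.36701301187023 [[-0.771, 0.43, -0.469, 0.835], [0.636, 0.528, -0.562, 0.464], [0.006, -0.732, -0.681, 0.648], [0.0, 0.0, 0.0, 1.0]]
top 348.2514784311996 253.07115736856406 197.77149284151736 [[0.028, -0.998, 0.054, 0.471], [-0.999, -0.027, 0.017, 0.041], [-0.016, -0.054, -0.998, 0.777], [0.0, 0.0, 0.0, 1.0]]
{'t': 0.1, 'joint_pos': [1.42, 0.359, 0.011, -0.0, -1.224, -0.288], 'joint_velocities': [-0.001, 0.0, 0.003, 0.002, 0.0, 0.001], 'effort': [-0.001, -58.417, 29.375, 7.015, 0.01, -0.0], 'ee_pos': [0.287, 0.611, 0.197], 'orientation': [3.065, -0.684, -0.0], 'wrist_force': [-0.761, 0.287, -0.394], 'ft_torque': [-0.017, 0.025, -0.019], 'finger_force': 0.0, 'opening': 0.088}
```

View pics/scene0.png

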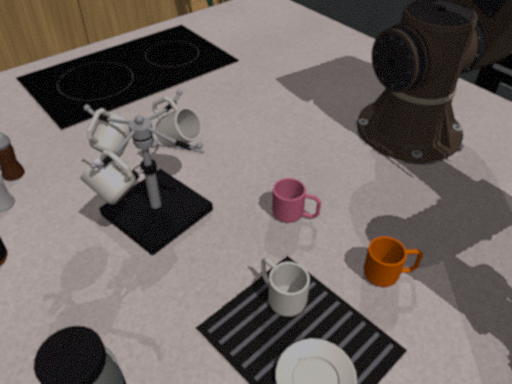

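View pics/top0.png

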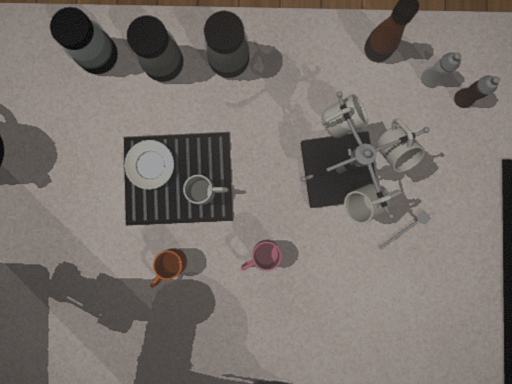

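```bash
python3 - <<'E'
from h import *
a=np.load('top0.npz');im,X=a['im'],a['X'];z=X[...,2]
hsv=cv2.cvtColor(im,cv2.COLOR_RGB2HSV);V=hsv[...,2]
u=np.arange(512)[None,:]+0*np.arange(384)[:,None];v=np.arange(384)[:,None]+0*u
# slab
m=(V<45)&(u>295)&(u<385)&(v>125)&(v<212)&(abs(z-.022)<.008)
print('slab n',m.sum(),'z',np.median(z[m]))
r=cv2.minAreaRect((X[m][:,:2]*1000).astype(np.float32));print('slab rect',r)
# carousel: arms
k=(u>290)&(u<440)&(v>85)&(v<225)&(z>.15)&(z<.25)
p=X[k];print('hi',len(p));
for t in(.205,.2,.195,.19,.185,.18,.175): 
    q=p[p[:,2]>t];print(t,len(q),q.mean(0).round(4))
e=k&(u<352)&(v>140)&(v<195);q=X[e];i=np.argsort(q[:,1])[::max(1,len(q)//40)];print('empty arm\n',q[i].round(3).tolist())
# mat
m=(V<60)&(u>115)&(u<240)&(v>125)&(v<230)&(z<.012);print('mat',cv2.minAreaRect((X[m][:,:2]*1000).astype(np.float32)))
# cup
c=(u>180)&(u<235)&(v>170)&(v<210)
q=X[c&(z>.058)&(z<.08)];print('cup rim',len(q),q.min(0),q.max(0),cv2.minEnclosingCircle((q[:,:2]*1000).astype(np.float32)),np.median(q[:,2]))
q=X[c&(z>.045)&(z<.08)&(u>214)];print('handle',len(q),q.round(3)[::max(1,len(q)//30)].tolist())
b=np.load('scene0.npz');X=b['X'];
for (uu,vv) in [(288,290)]: 
    pass
E
python3 - <<'E'
import numpy as np,cv2
a=np.load('top0.npz')['im'];b=np.load('scene0.npz')['im']
o=np.hstack([cv2.resize(a[80:230,285:440],(465,450),interpolation=cv2.INTER_CUBIC),cv2.resize(b[240:330,240:330],(330,450),interpolation=cv2.INTER_CUBIC)])
cv2.imwrite('pics/z.png',o[:,:,::-1])
E
```

```text
slab n 862 z 0.02244578205869141
slab rect ((579.0479125976562, -131.03932189941406), (144.7490997314453, 145.3995819091797), 9.315155029296875)
hi 4068
0.205 304 [ 0.5827 -0.1391  0.208 ]
0.2 817 [ 0.5825 -0.1389  0.2048]
0.195 1291 [ 0.5832 -0.1376  0.202 ]
0.19 1752 [ 0.582  -0.1365  0.1996]
0.185 1981 [ 0.5824 -0.1388  0.1982]
0.18 2255 [ 0.5834 -0.1407  0.1963]
0.175 2530 [ 0.5831 -0.1425  0.1943]
empty arm
 [[0.516, -0.123, 0.152], [0.515, -0.118, 0.159], [0.568, -0.11, 0.199], [0.569, -0.108, 0.202], [0.569, -0.105, 0.198], [0.569, -0.103, 0.2], [0.564, -0.1, 0.198], [0.566, -0.098, 0.199], [0.563, -0.096, 0.197], [0.566, -0.093, 0.199], [0.561, -0.091, 0.197], [0.558, -0.088, 0.193], [0.563, -0.086, 0.196], [0.556, -0.083, 0.195], [0.556, -0.081, 0.196], [0.556, -0.078, 0.194], [0.557, -0.076, 0.195], [0.554, -0.073, 0.193], [0.554, -0.071, 0.194], [0.548, -0.069, 0.19], [0.556, -0.067, 0.192], [0.546, -0.065, 0.192], [0.552, -0.064, 0.196], [0.552, -0.063, 0.196], [0.547, -0.061, 0.195], [0.549, -0.06, 0.194], [0.548, -0.058, 0.197], [0.55, -0.057, 0.193], [0.543, -0.055, 0.
[... 1051 characters left out ...]
, 0.116, 0.065], [0.528, 0.114, 0.064], [0.528, 0.112, 0.061], [0.528, 0.11, 0.06], [0.528, 0.108, 0.058], [0.525, 0.132, 0.067], [0.525, 0.13, 0.065], [0.525, 0.128, 0.065], [0.525, 0.126, 0.066], [0.525, 0.124, 0.064], [0.525, 0.122, 0.067], [0.525, 0.12, 0.066], [0.525, 0.118, 0.065], [0.526, 0.116, 0.064], [0.526, 0.114, 0.062], [0.526, 0.112, 0.062], [0.526, 0.11, 0.061], [0.526, 0.108, 0.058], [0.523, 0.132, 0.066], [0.523, 0.131, 0.061], [0.523, 0.128, 0.064], [0.523, 0.126, 0.066], [0.523, 0.124, 0.064], [0.523, 0.122, 0.065], [0.523, 0.12, 0.064], [0.524, 0.118, 0.063], [0.524, 0.116, 0.063], [0.524, 0.114, 0.063], [0.524, 0.112, 0.059], [0.524, 0.111, 0.056], [0.525, 0.109, 0.053]]
```

View pics/z.png

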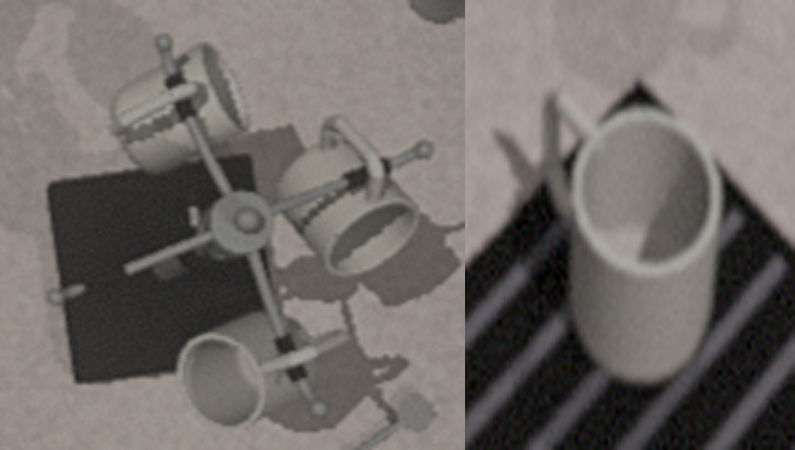

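The scene view shows the white cup at (288,288) with its handle pointing at the carousel. The pink and orange cups are decoys. In the top view the hub is at (366,154), the empty arm's ball is at (305,178), so that arm points left and needs to turn about 75° CCW. The cup is at (199,189) with its handle towards −y.

```bash
cat >> h.py <<'E'
def rows(targets):
    """targets: world (x,y,z,toolx_angle_deg) -> shift mm in tool axes, yaw deg from current pose"""
    s=arm.read_state(); M=R.from_rotvec(s['orientation']).as_matrix(); a0=np.degrees(np.arctan2(M[1,0],M[0,0]))
    print('t',s['t'],'pos',s['ee_pos'].round(4) if hasattr(s['ee_pos'],'round') else s['ee_pos'],'a',a0.round(2),'z',M[:,2].round(3),'F',np.round(s['wrist_force'],2))
    for t in targets: print('[%.0f, %.0f, %.1f] yaw %.1f'%(*(M.T@(np.array(t[:3])-s['ee_pos'])*1000),-((t[3]-a0+180)%360-180) if abs(t[3]-a0)<180 else -(t[3]-a0)))
E
python3 - <<'E'
from h import *
a=np.load('top0.npz');im,X=a['im'],a['X'];z=X[...,2]
c=cams.get_calibration('top');P=np.array(c['pose']);f=348.25148
u,v=np.meshgrid(np.arange(512),np.arange(384))
# knob highest cluster near hub
k=(abs(u-366)<12)&(abs(v-154)<12)&(z>.17); zk=z[k];print('hub z pct',np.percentile(zk,[50,90,98]).round(4))
kk=k&(z>np.percentile(zk,60));print('knob',np.nanmean(X[kk],0).round(4))
g=im[138:170,350:382];V=cv2.cvtColor(im,cv2.COLOR_RGB2GRAY)
b=(u<318)&(u>300)&(v>170)&(v<186)&(z>.185);print('ball',len(X[b]),np.mean(X[b],0).round(4),X[b][:,2].max())
# arm line
e=(u<352)&(u>300)&(v>140)&(v<195)&(z>.18)&(z<.215);q=X[e]
vx,vy,x0,y0=cv2.fitLine((q[:,:2]).astype(np.float32),cv2.DIST_HUBER,0,.001,.001).ravel();print('line ang',np.degrees(np.arctan2(vy,vx)),x0,y0)
# sleeve z
h=np.array([.581,-.135]);r=np.hypot(*(q[:,:2]-h).T)
for lo,hi in((25,45),(45,62),(68,92),(95,103),(104,118)): w=(r>lo/1e3)&(r<hi/1e3);print(lo,hi,w.sum(),np.percentile(q[w][:,2],[20,50,80]).round(4))
# cup rim circle
m=(u>180)&(u<214)&(v>170)&(v<210)&(z>.06)&(z<.076);q=X[m][:,:2]
hull=cv2.convexHull((q*1000).astype(np.float32));print('circle',cv2.minEnclosingCircle(hull))
w=(u>=216)&(u<235)&(v>180)&(v<200)&(z>.045)&(z<.076);q=X[w][:,:2];print('hand',q.min(0),q.max(0),q.mean(0),np.degrees(np.arctan2(*cv2.fitLine(q.astype(np.float32),2,0,.001,.001).ravel()[[1,0]])))
E
```

```text
hub z pct [0.2048 0.2148 0.2184]
knob [ 0.5792 -0.1316  0.2095]
ball 86 [ 0.5408 -0.0417  0.1974] 0.20585040070182792
line ang -66.53793 0.5513493 -0.066508286
25 45 41 [0.1976 0.199  0.2007]
45 62 37 [0.1947 0.1958 0.1969]
68 92 79 [0.1924 0.1937 0.1951]
95 103 17 [0.1926 0.1945 0.1962]
104 118 37 [0.2007 0.2028 0.2039]
circle ((524.8530883789062, 166.7812042236328), 30.38812255859375)
hand [0.52305645 0.10835168] [0.53024638 0.130759  ] [0.52647253 0.11943689] -87.52022
```

```bash
cat >> h.py <<'E'
A=np.array([.579,-.131]); S=9.3
def push(phi,off,z,r=.080):
    p=np.radians(phi); q=A+r*np.array([np.cos(p),np.sin(p)])+off*np.array([np.sin(p),-np.cos(p)])
    return (*q,z,phi+90-360)
E
python3 -c "
from h import *
rows([(.287,.611,.28,-25.2),push(113.5,.030,.28)])"
```

```text
t 0.1 pos [0.2866 0.6106 0.1965] a -25.15 z [-0.    -0.001 -1.   ] F [-0.76  0.29 -0.39]
[0, -0, -83.5] yaw 0.1
[540, 472, -82.7] yaw 131.4
```

The manual's scale: shifts go in shares of 800 mm and turns go in shares of pi rad. Converting my numbers, 540 mm / 800 = 0.675, 472 mm / 800 = 0.59, 131 degrees / 180 = 0.7278.

Request:
send_rows:
  series:
    - {"jaw": 0,"travel": [0,0,-0.0563],"yaw": 0}
    - {"jaw": 0,"travel": [0,0,-0.1025],"yaw": 0}
    - {"jaw": 0,"travel": [0.675,0.59,-0.1025],"yaw": 0.7278}
    - {"jaw": 0,"travel": [0.675,0.59,-0.1025],"yaw": 0.7278}
    - {"jaw": 0,"travel": [0.675,0.59,-0.1025],"yaw": 0.7278}
    - {"jaw": 0,"travel": [0.675,0.59,-0.1025],"yaw": 0.7278}
    - {"jaw": 0,"travel": [0.675,0.59,-0.1025],"yaw": 0.7278}
    - {"jaw": 0,"travel": [0.675,0.59,-0.1025],"yaw": 0.7278}

```text
t: 0.9
ee_pos: [0.4076, 0.3342, 0.2792]
orientation: [2.458, -1.956, -0.0]
wrist_force: [1.6, 0.0, 0.6]
opening: 0.0292
finger_force: 0.0
```

```bash
python3 -c "
from h import *
rows([push(113.5,.030,.28)])"
```

```text
t 0.9 pos [0.4076 0.3342 0.2792] a -77.04 z [-0. -0. -1.] F [1.62 0.03 0.61]
[408, -78, -0.8] yaw 79.5
```

To row units: 400 mm / 800 = 0.5, -76 mm / 800 = -0.095, 79 degrees / 180 = 0.4389.

Request:
send_rows:
  series:
    - {"jaw": 0,"travel": [0.5,-0.095,0],"yaw": 0.4389}
    - {"jaw": 0,"travel": [0.5,-0.095,0],"yaw": 0.4389}
    - {"jaw": 0,"travel": [0.5,-0.095,0],"yaw": 0.4389}
    - {"jaw": 0,"travel": [0.5,-0.095,0],"yaw": 0.4389}
    - {"jaw": 0,"travel": [0.5,-0.095,0],"yaw": 0.4389}
    - {"jaw": 0,"travel": [0.5,-0.095,0],"yaw": 0.4389}
    - {"jaw": 0,"travel": [0.5,-0.095,0],"yaw": 0.4389}
    - {"jaw": 0,"travel": [0.5,-0.095,0],"yaw": 0.4389}

```text
t: 1.7
ee_pos: [0.5707, -0.031, 0.2792]
orientation: [0.923, -3.003, -0.0]
wrist_force: [0.4, 1.2, 0.1]
opening: 0.0004
finger_force: 0.0
```

To row units: 8 degrees / 180 = 0.0444.

Request:
send_rows:
  series:
    - {"jaw": 0,"travel": [0,0,0],"yaw": 0.0444}
    - {"jaw": 0,"travel": [0,0,0],"yaw": 0.0444}
    - {"jaw": 0,"travel": [0,0,0],"yaw": 0.0444}

```text
t: 2.0
ee_pos: [0.5701, -0.0288, 0.279]
orientation: [0.727, -3.056, -0.0]
wrist_force: [-0.8, -0.6, 0.1]
opening: 0.0004
finger_force: 0.0
```

```bash
python3 -c "
from h import *
rows([push(113.5,.028,.28),push(113.5,.028,.178)])"
```

```text
t 2.0 pos [ 0.5701 -0.0288  0.279 ] a -153.23 z [-0.001  0.    -1.   ] F [-0.81 -0.63  0.08]
[6, -17, -1.0] yaw 3.3
[6, -17, 101.0] yaw 3.3
```

To row units: 101 mm / 800 = 0.1263, 90 mm / 800 = 0.1125, 3.3 degrees / 180 = 0.0183.

Request:
send_rows:
  series:
    - {"jaw": 0,"travel": [0.0075,-0.0213,0],"yaw": 0.0183}
    - {"jaw": 0,"travel": [0.0075,-0.0213,0],"yaw": 0.0183}
    - {"jaw": 0,"travel": [0.0075,-0.0213,0.0375],"yaw": 0.0183}
    - {"jaw": 0,"travel": [0.0075,-0.0213,0.075],"yaw": 0.0183}
    - {"jaw": 0,"travel": [0.0075,-0.0213,0.1125],"yaw": 0.0183}
    - {"jaw": 0,"travel": [0.0075,-0.0213,0.1263],"yaw": 0.0183}
    - {"jaw": 0,"travel": [0.0075,-0.0213,0.1263],"yaw": 0.0183}

```text
t: 2.7
ee_pos: [0.5717, -0.0461, 0.1773]
orientation: [0.637, -3.074, 0.0]
wrist_force: [0.6, 0.7, 0.6]
opening: 0.0006
finger_force: 0.0
```

```bash
python3 -c "
from h import *
rows([push(113.5,.018,.178)]+[push(113.5+d,.0145,.178) for d in (3,9,15,21,27,33,38)])
# generic: remaining relative to arm
"
```

```text
t 2.7 pos [ 0.5717 -0.0461  0.1773] a -156.58 z [-0.003 -0.001 -1.   ] F [0.56 0.72 0.61]
[9, -1, -0.7] yaw -0.1
[17, -0, -0.7] yaw -3.1
[25, 0, -0.7] yaw -9.1
[34, 0, -0.6] yaw -15.1
[42, -1, -0.6] yaw -21.1
[51, -3, -0.6] yaw -27.1
[59, -6, -0.6] yaw -33.1
[65, -9, -0.6] yaw -38.1
```

To row units: 65 mm / 800 = 0.0813, 59 mm / 800 = 0.0738, -38 degrees / 180 = -0.2111.

Request:
send_rows:
  series:
    - {"jaw": 0,"travel": [0.0113,-0.0013,0],"yaw": 0}
    - {"jaw": 0,"travel": [0.0213,0,0],"yaw": -0.0167}
    - {"jaw": 0,"travel": [0.0313,0,0],"yaw": -0.05}
    - {"jaw": 0,"travel": [0.0425,0,0],"yaw": -0.0833}
    - {"jaw": 0,"travel": [0.0525,-0.0013,0],"yaw": -0.1167}
    - {"jaw": 0,"travel": [0.0638,-0.0038,0],"yaw": -0.15}
    - {"jaw": 0,"travel": [0.0738,-0.0075,0],"yaw": -0.1833}
    - {"jaw": 0,"travel": [0.0813,-0.0113,0],"yaw": -0.2111}

```text
t: 3.5
ee_pos: [0.5167, -0.081, 0.1806]
orientation: [-1.606, 2.697, -0.002]
wrist_force: [-0.7, -0.1, 0.7]
opening: 0.0005
finger_force: 0.0
```

```bash
python3 -c "
from h import *
rows([push(151.5,.0145,.178)]+[push(151.5+d,.0145,.178) for d in (6,12,18,24,30,35,37.8)])
"
```

```text
t 3.5 pos [ 0.5167 -0.081   0.1806] a -118.46 z [ 0.003  0.    -1.   ] F [-0.73 -0.06  0.74]
[-0, 1, 2.6] yaw 0.0
[8, 2, 2.6] yaw -6.0
[17, 3, 2.5] yaw -12.0
[25, 2, 2.5] yaw -18.0
[33, 0, 2.5] yaw -24.0
[42, -2, 2.5] yaw -30.0
[48, -5, 2.5] yaw -35.0
[52, -6, 2.5] yaw -37.8
```

To row units: 52 mm / 800 = 0.065, 48 mm / 800 = 0.06, -38 degrees / 180 = -0.2111.

Request:
send_rows:
  series:
    - {"jaw": 0,"travel": [0.01,0.0025,0.0025],"yaw": -0.0333}
    - {"jaw": 0,"travel": [0.0213,0.0038,0.0025],"yaw": -0.0667}
    - {"jaw": 0,"travel": [0.0313,0.0025,0.0025],"yaw": -0.1}
    - {"jaw": 0,"travel": [0.0413,0,0.0025],"yaw": -0.1333}
    - {"jaw": 0,"travel": [0.0525,-0.0025,0.0025],"yaw": -0.1667}
    - {"jaw": 0,"travel": [0.06,-0.0063,0.0025],"yaw": -0.1944}
    - {"jaw": 0,"travel": [0.065,-0.0075,0.0025],"yaw": -0.2111}
    - {"jaw": 0,"travel": [0.065,-0.0075,0.0025],"yaw": -0.2111}

```text
t: 4.3
ee_pos: [0.4971, -0.1297, 0.1782]
orientation: [-2.393, 2.033, -0.004]
wrist_force: [-0.1, -0.6, 0.2]
opening: 0.0005
finger_force: 0.0
```

```bash
python3 -c "
from h import *
rows([push(189.3,.0145,.178),push(189.3,.035,.178),push(189.3,.045,.29)])
im,d,X,f,c,P=grab('scene');save('s1.png',cv2.resize(im[70:280,60:270],(600,600)))
"
```

```text
t 4.3 pos [ 0.4971 -0.1297  0.1782] a -80.71 z [ 0.003  0.    -1.   ] F [-0.14 -0.62  0.16]
[0, -1, 0.2] yaw -0.0
[-20, -1, 0.2] yaw -0.0
[-30, -1, -111.8] yaw -0.0
```

View pics/s1.png

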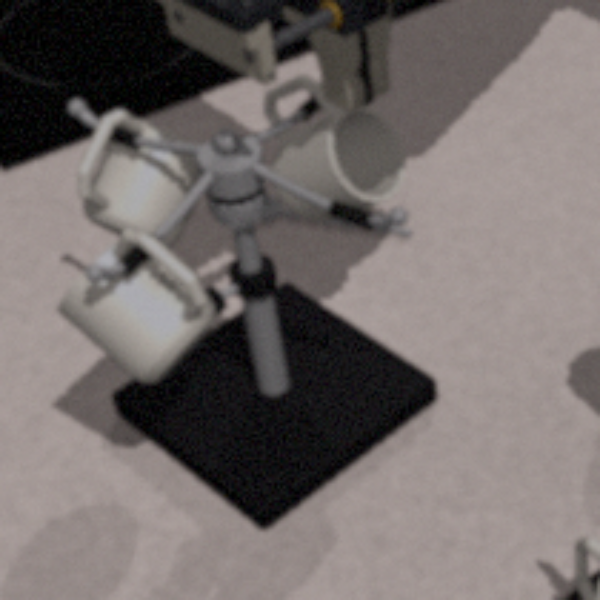

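The scene view (crop) shows the empty arm's sleeve at (350,210) and its ball at (395,220), still pointing left. The finger passed without turning it. I'll measure again from both cameras.

Run:
```python
from h import *
ti=grab('top');si=grab('scene')
save('t2.png',cv2.resize(ti[0][80:230,270:440],(680,600)))
for nm,(im,d,X,f,c,P) in (('top',ti),('scene',si)):
    z=X[...,2];dx=X[...,:2]-A;r=np.hypot(dx[...,0],dx[...,1]);an=np.degrees(np.arctan2(dx[...,1],dx[...,0]))%360
    for lo,hi in((25,45),(45,62),(68,92),(95,103),(104,118)):
        w=(r>lo/1e3)&(r<hi/1e3)&(an>85)&(an<140)&(z>.15)&(z<.23)
        if w.sum():print(nm,lo,hi,w.sum(),'ang',np.median(an[w]).round(1),'z',np.percentile(z[w],[10,50,90]).round(4))
    w=(np.hypot(X[...,0]-.497,X[...,1]+.13)<.035)&(z>.15)&(z<.3);print(nm,'finger z',np.percentile(z[w],[1,5,20]) if w.any() else None)
```

```text
top finger z None
scene 25 45 46 ang 108.3 z [0.1928 0.1965 0.1982]
scene 45 62 39 ang 110.1 z [0.1907 0.1932 0.1944]
scene 68 92 84 ang 110.3 z [0.1881 0.1918 0.1939]
scene 95 103 15 ang 111.5 z [0.1918 0.1944 0.1973]
scene 104 118 33 ang 111.3 z [0.1978 0.2011 0.203 ]
scene finger z [0.15107411 0.15478308 0.17098795]
```

View pics/t2.png

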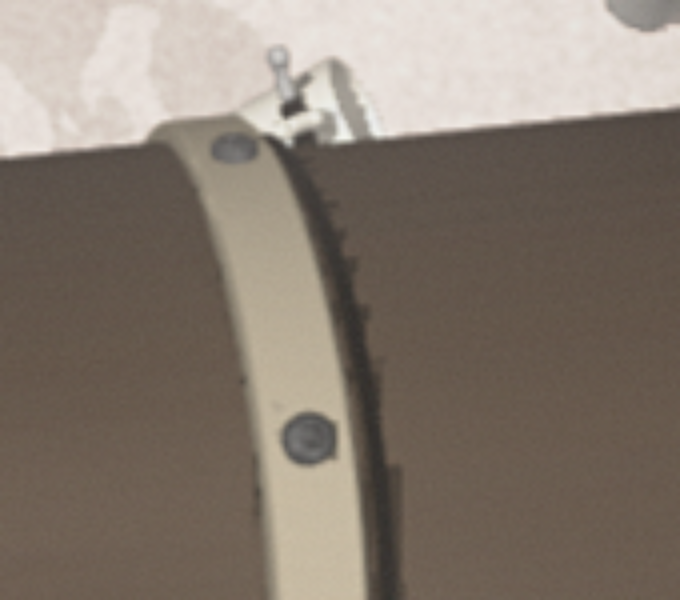

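The top view is blocked by the robot arm. I'll check whether the visible finger end at crop (365,105) matches the reported TCP.

Run:
```python
from h import *
im,d,X,f,c,P=grab('scene')
s=arm.read_state();print(s['ee_pos'],s['opening'],np.round(s['joint_pos'],3))
def proj(p):
    q=np.linalg.inv(P)@np.append(p,1);return np.array([f*q[0]/q[2]+c['cx'],f*q[1]/q[2]+c['cy']])
cr=lambda p:((proj(p)-[60,70])*600/210).round(0)
print('tcp crop',cr(s['ee_pos']),'seat front',cr([*push(189.3,0,.188)[:3]]),'seat 113',cr([*push(113.5,0,.188)[:3]]),'ball113',cr(push(113.5,0,.198,.11)[:3]),'seat203',cr(push(203.5,0,.188)[:3]))
for v in range(92,112,3): print(v,[ (X[v,u]).round(3).tolist() for u in (183,186,189,192)])
```

```text
[ 0.49691023 -0.1290493   0.17708484] 0.000134274862986019 [ 0.129  0.106 -0.37   0.    -1.093  0.031]
tcp crop [364. 139.] seat front [344. 115.] seat 113 [358. 215.] ball113 [403. 217.] seat203 [319. 104.]
92 [[0.506, -0.117, 0.239], [0.5, -0.12, 0.235], [0.494, -0.12, 0.233], [0.489, -0.118, 0.232]]
95 [[0.507, -0.117, 0.234], [0.5, -0.119, 0.23], [0.495, -0.12, 0.228], [0.49, -0.119, 0.226]]
98 [[0.506, -0.119, 0.227], [0.5, -0.12, 0.224], [0.495, -0.12, 0.222], [0.489, -0.12, 0.22]]
101 [[0.509, -0.116, 0.224], [0.503, -0.117, 0.221], [0.495, -0.122, 0.215], [0.491, -0.119, 0.215]]
104 [[0.51, -0.115, 0.219], [0.503, -0.117, 0.215], [0.496, -0.12, 0.211], [0.492, -0.118, 0.21]]
107 [[0.511, -0.116, 0.213], [0.504, -0.117, 0.21], [0.339, -0.392, -0.001], [0.332, -0.39, -0.003]]
110 [[0.489, -0.155, 0.178], [0.483, -0.154, 0.176], [0.479, -0.151, 0.176], [0.474, -0.15, 0.174]]
```

The visible finger end is at z≈0.21 while the reported TCP is 0.177, so the finger went over the arm. I'll raise the arm and profile the gripper's real geometry with it closed and then open.

To row units: -112 mm / 800 = -0.14, -80 mm / 800 = -0.1.

Request:
send_rows:
  series:
    - {"jaw": 0,"travel": [-0.0125,0,-0.05],"yaw": 0}
    - {"jaw": 0,"travel": [-0.025,0,-0.1],"yaw": 0}
    - {"jaw": 0,"travel": [-0.0375,0,-0.14],"yaw": 0}
    - {"jaw": 0,"travel": [-0.0375,0,-0.14],"yaw": 0}

```text
t: 4.9
ee_pos: [0.4942, -0.0989, 0.2937]
orientation: [-2.39, 2.031, -0.01]
wrist_force: [-0.2, -0.7, 0.2]
opening: 0.0001
finger_force: 0.0
```

Run:
```python
from h import *
im,d,X,f,c,P=grab('scene');s=arm.read_state();e=s['ee_pos'];print(e,s['opening'])
M=R.from_rotvec(s['orientation']).as_matrix()
L=(X-e)@M  # tool coords
for lo in range(-110,111,10):
    w=(L[...,1]*1e3>lo)&(L[...,1]*1e3<lo+10)&(abs(L[...,0])<.06)&(L[...,2]<.05)&(L[...,2]>-.2)
    if w.sum()>5: print(lo,w.sum(),'tool z max',np.percentile(L[w][:,2]*1e3,[90,97,100]).round(0))
wi,wd,*_=grab('wrist')
save('c3.png',np.hstack([cv2.resize(im[20:170,60:260],(400,300)),cv2.resize(wi,(400,300))]))
```

```text
[ 0.49311102 -0.09889262  0.29100028] 0.0008208122353364407
-100 677 tool z max [-101.  -99.  -98.]
-90 217 tool z max [-101.  -98.  -97.]
-80 34 tool z max [-109. -108. -108.]
-70 42 tool z max [-110. -108. -107.]
-60 46 tool z max [-109. -108. -108.]
-50 43 tool z max [-109. -108. -108.]
-40 237 tool z max [-97. -94. -92.]
-30 281 tool z max [-63. -58. -39.]
-20 393 tool z max [-38. -35. -33.]
-10 173 tool z max [-38. -33. -30.]
0 259 tool z max [-40. -35. -32.]
10 111 tool z max [-45. -38. -32.]
```

View pics/c3.png

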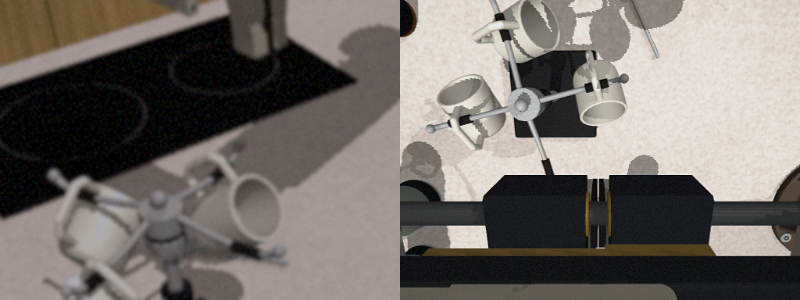

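The gripper's whole outline sits about 31 mm behind the reported TCP: the finger ends read −32 and the body −97, where −66 was expected. So true tip z = reported z + 0.031, and I'll redo the push with that.

```bash
cat >> h.py <<'E'
_rows=rows
def rows(t): _rows([(a[0],a[1],a[2]-.031,a[3]) for a in t])  # true tip z -> reported
E
python3 -c "
from h import *
rows([push(113.5,.028,.30)])"
```

```text
t 5.0 pos [ 0.4922 -0.099   0.2892] a -80.74 z [ 0.002  0.001 -1.   ] F [ 0.48  0.56 -0.99]
[-39, -88, 20.4] yaw 75.8
```

To row units: -88 mm / 800 = -0.11, -39 mm / 800 = -0.0488, 76 degrees / 180 = 0.4222.

Request:
send_rows:
  series:
    - {"jaw": 0,"travel": [-0.0488,-0.11,0.0225],"yaw": 0.4222}
    - {"jaw": 0,"travel": [-0.0488,-0.11,0.0225],"yaw": 0.4222}
    - {"jaw": 0,"travel": [-0.0488,-0.11,0.0225],"yaw": 0.4222}
    - {"jaw": 0,"travel": [-0.0488,-0.11,0.0225],"yaw": 0.4222}
    - {"jaw": 0,"travel": [-0.0488,-0.11,0.0225],"yaw": 0.4222}
    - {"jaw": 0,"travel": [-0.0488,-0.11,0.0225],"yaw": 0.4222}
    - {"jaw": 0,"travel": [-0.0488,-0.11,0.0225],"yaw": 0.4222}
    - {"jaw": 0,"travel": [-0.0488,-0.11,0.0225],"yaw": 0.4222}

```text
t: 5.8
ee_pos: [0.5718, -0.0471, 0.2687]
orientation: [0.815, -3.031, -0.0]
wrist_force: [-0.3, 0.1, 0.7]
opening: 0.0001
finger_force: 0.0
```

```bash
python3 -c "
from h import *
rows([push(113.5,.028,.30),push(113.5,.028,.177)])"
```

```text
t 5.8 pos [ 0.5718 -0.0471  0.2687] a -149.91 z [-0.003 -0.    -1.   ] F [-0.31  0.06  0.7 ]
[-1, 0, -0.3] yaw 6.6
[-1, -0, 122.7] yaw 6.6
```

To row units: 122 mm / 800 = 0.1525, 110 mm / 800 = 0.1375, 6.6 degrees / 180 = 0.0367.

Request:
send_rows:
  series:
    - {"jaw": 0,"travel": [0,0,0],"yaw": 0.0367}
    - {"jaw": 0,"travel": [0,0,0.05],"yaw": 0.0367}
    - {"jaw": 0,"travel": [0,0,0.1],"yaw": 0.0367}
    - {"jaw": 0,"travel": [0,0,0.1375],"yaw": 0.0367}
    - {"jaw": 0,"travel": [0,0,0.1525],"yaw": 0.0367}
    - {"jaw": 0,"travel": [0,0,0.1525],"yaw": 0.0367}

```text
t: 6.4
ee_pos: [0.5711, -0.0474, 0.1462]
orientation: [0.648, -3.069, 0.0]
wrist_force: [0.2, -0.4, -0.1]
opening: 0.0005
finger_force: 0.0
```

```bash
python3 -c "
from h import *
rows([push(113.5,.018,.177)]+[push(113.5+d,.0145,.177) for d in (1,5,9,13,18,23,28)])
im,d,X,f,c,P=grab('scene');s=arm.read_state();L=(X-s['ee_pos'])@R.from_rotvec(s['orientation']).as_matrix()
w=(abs(L[...,1])<.025)&(abs(L[...,0])<.014)&(L[...,2]>-.06)&(L[...,2]<.05);print(np.percentile(L[w][:,2],[80,95,99,100]))
"
```

```text
t 6.4 pos [ 0.5711 -0.0474  0.1462] a -156.14 z [-0.005 -0.001 -1.   ] F [ 0.17 -0.36 -0.12]
[8, 0, 0.2] yaw 0.4
[13, 0, 0.2] yaw -0.6
[19, 1, 0.2] yaw -4.6
[24, 2, 0.3] yaw -8.6
[30, 2, 0.3] yaw -12.6
[37, 1, 0.3] yaw -17.6
[44, -0, 0.4] yaw -22.6
[51, -2, 0.4] yaw -27.6
[-0.03596228 -0.03069673 -0.02857435 -0.02655158]
```

To row units: 51 mm / 800 = 0.0638, 44 mm / 800 = 0.055, -28 degrees / 180 = -0.1556.

Request:
send_rows:
  series:
    - {"jaw": 0,"travel": [0.01,0,0],"yaw": 0}
    - {"jaw": 0,"travel": [0.0163,0,0],"yaw": -0.0056}
    - {"jaw": 0,"travel": [0.0238,0.0013,0],"yaw": -0.0278}
    - {"jaw": 0,"travel": [0.03,0.0025,0],"yaw": -0.05}
    - {"jaw": 0,"travel": [0.0375,0.0025,0],"yaw": -0.0722}
    - {"jaw": 0,"travel": [0.0463,0.0013,0],"yaw": -0.1}
    - {"jaw": 0,"travel": [0.055,0,0],"yaw": -0.1278}
    - {"jaw": 0,"travel": [0.0638,-0.0025,0],"yaw": -0.1556}

```text
t: 7.25
ee_pos: [0.5268, -0.0692, 0.1498]
orientation: [-1.379, 2.819, -0.0]
wrist_force: [0.1, 2.5, 0.7]
opening: 0.0005
finger_force: 0.9
```

```bash
python3 -c "
from h import *
rows([push(141.5+d,.0145,.177) for d in (5,11,17,23,29,35,41,47.8)])
"
```

```text
t 7.25 pos [ 0.5268 -0.0692  0.1498] a -127.86 z [ 0.003  0.001 -1.   ] F [0.05 2.51 0.71]
[8, 2, 3.8] yaw -4.4
[17, 2, 3.8] yaw -10.4
[25, 2, 3.7] yaw -16.4
[34, 0, 3.7] yaw -22.4
[42, -2, 3.7] yaw -28.4
[50, -5, 3.7] yaw -34.4
[58, -9, 3.7] yaw -40.4
[66, -14, 3.7] yaw -47.2
```

To row units: 64 mm / 800 = 0.08, 57 mm / 800 = 0.0713, -46 degrees / 180 = -0.2556.

Request:
send_rows:
  series:
    - {"jaw": 0,"travel": [0.01,0.0025,0.0038],"yaw": -0.0222}
    - {"jaw": 0,"travel": [0.0213,0.0025,0.0038],"yaw": -0.0556}
    - {"jaw": 0,"travel": [0.0313,0.0025,0.0038],"yaw": -0.0889}
    - {"jaw": 0,"travel": [0.0425,0,0.0038],"yaw": -0.1222}
    - {"jaw": 0,"travel": [0.0525,-0.0025,0.0038],"yaw": -0.1556}
    - {"jaw": 0,"travel": [0.0625,-0.0063,0.0038],"yaw": -0.1889}
    - {"jaw": 0,"travel": [0.0713,-0.01,0.0038],"yaw": -0.2222}
    - {"jaw": 0,"travel": [0.08,-0.0163,0.0038],"yaw": -0.2556}

```text
t: 8.05
ee_pos: [0.4969, -0.1279, 0.1466]
orientation: [-2.373, 2.056, -0.001]
wrist_force: [-0.8, 1.2, -0.2]
opening: 0.0004
finger_force: 0.9
```

```bash
cat > ang.py <<'E'
from h import *
im,d,X,f,c,P=grab('scene')
z=X[...,2];D=X[...,:2]-A;r=np.hypot(D[...,0],D[...,1]);an=np.degrees(np.arctan2(D[...,1],D[...,0]))%360
for lo,hi in((30,60),(67,93),(105,116)):
    w=(r>lo/1e3)&(r<hi/1e3)&(z>.178)&(z<.208);h,b=np.histogram(an[w],72,(0,360));print(lo,[(int(b[i])+2,int(h[i])) for i in np.argsort(-h)[:12] if h[i]>3])
    w&=(abs(an-188)<14);print('front ang',np.median(an[w]).round(1) if w.any() else None,w.sum(),'z',np.percentile(z[w],[50,90]).round(4) if w.any() else None)
E
python3 -c "
from h import *
rows([push(189.3,.0145,.177),push(189.3,.03,.177),push(189.3,.03,.3)])
";python3 ang.py
```

```text
t 8.05 pos [ 0.4969 -0.1279  0.1466] a -81.83 z [ 0.002  0.001 -1.   ] F [-0.78  1.19 -0.16]
[2, -1, 0.6] yaw -1.1
[-14, -0, 0.6] yaw -1.1
[-14, -0, -122.4] yaw -1.1
30 [(7, 56), (92, 46), (187, 44), (282, 29), (2, 18), (97, 12), (192, 11), (87, 8), (277, 7), (287, 5)]
front ang 188.0 56 z [0.194  0.1969]
67 [(172, 108), (167, 89), (7, 78), (92, 78), (87, 66), (282, 57), (27, 47), (97, 43), (277, 42), (82, 40), (267, 40), (22, 38)]
front ang 174.8 3 z [0.1971 0.2   ]
105 [(7, 43), (277, 25), (97, 19), (92, 18), (282, 9)]
front ang None 0 z None
```

To row units: -190 mm / 800 = -0.2375, -140 mm / 800 = -0.175.

Request:
send_rows:
  series:
    - {"jaw": 0,"travel": [-0.01,0,0],"yaw": 0}
    - {"jaw": 0,"travel": [-0.02,0,0],"yaw": 0}
    - {"jaw": 0,"travel": [-0.02,0,-0.0625],"yaw": 0}
    - {"jaw": 0,"travel": [-0.02,0,-0.125],"yaw": 0}
    - {"jaw": 0,"travel": [-0.05,0,-0.125],"yaw": 0}
    - {"jaw": 87,"travel": [-0.1125,0,-0.125],"yaw": 0}
    - {"jaw": 87,"travel": [-0.175,0,-0.125],"yaw": 0}
    - {"jaw": 87,"travel": [-0.2375,0,-0.125],"yaw": 0}

```text
t: 8.9
ee_pos: [0.4705, 0.0626, 0.246]
orientation: [-2.365, 2.065, -0.001]
wrist_force: [1.0, 1.4, 0.6]
opening: 0.0188
finger_force: 0.0
```

```bash
python3 ang.py; python3 -c "
from h import *
rows([(.525,.167,.15,-88),(.525,.167,.031,-88)])"
```

```text
30 [(7, 58), (92, 49), (187, 30), (192, 27), (282, 24), (97, 14), (2, 14), (287, 12)]
front ang 189.9 57 z [0.1937 0.1971]
67 [(7, 83), (92, 76), (282, 68), (87, 63), (187, 61), (97, 55), (277, 44), (27, 40), (302, 37), (17, 37), (267, 37), (82, 36)]
front ang 188.2 76 z [0.1917 0.1936]
105 [(7, 45), (97, 30), (282, 23), (187, 13), (277, 10), (92, 6)]
front ang 188.2 15 z [0.2013 0.2035]
t 8.95 pos [0.4702 0.0684 0.246 ] a -82.04 z [ 0.002  0.003 -1.   ] F [-0.63  4.36 -0.48]
[-90, -68, 127.4] yaw 6.0
[-89, -67, 246.4] yaw 6.0
```

To row units: 127 mm / 800 = 0.1588, 110 mm / 800 = 0.1375, 6 degrees / 180 = 0.0333.

Request:
send_rows:
  series:
    - {"jaw": 87,"travel": [-0.0563,-0.0425,0.0375],"yaw": 0.0333}
    - {"jaw": 87,"travel": [-0.105,-0.0838,0.0875],"yaw": 0.0333}
    - {"jaw": 87,"travel": [-0.105,-0.0838,0.1375],"yaw": 0.0333}
    - {"jaw": 87,"travel": [-0.105,-0.0838,0.1588],"yaw": 0.0333}
    - {"jaw": 87,"travel": [-0.105,-0.0838,0.1588],"yaw": 0.0333}

```text
t: 9.45
ee_pos: [0.5234, 0.1528, 0.1144]
orientation: [2.252, -2.18, -0.003]
wrist_force: [0.2, 0.0, -0.6]
opening: 0.063
finger_force: 0.0
```

Run:
```python
from h import *
rows([(.525,.167,.12,-88),(.525,.167,.032,-88)])
im,d,X,f,c,P=grab('scene');s=arm.read_state();M=R.from_rotvec(s['orientation']).as_matrix();L=(X-s['ee_pos'])@M
for lo in range(-70,70,10):
    w=(L[...,1]*1e3>lo)&(L[...,1]*1e3<lo+10)&(abs(L[...,0])<.014)&(L[...,2]<0)&(L[...,2]>-.08)
    if w.sum()>5: print(lo,w.sum(),np.percentile(L[w][:,2]*1e3,[90,97,100]).round(0), 'x',np.median(L[w][:,0]*1e3).round(0))
w=(X[...,2]>.06)&(X[...,2]<.074)&(np.hypot(X[...,0]-.525,X[...,1]-.167)<.05)&(X[...,1]>.14)
print('rim',cv2.minEnclosingCircle((X[w][:,:2]*1000).astype(np.float32)))
save('c4.png',cv2.resize(im[150:384,170:482],(800,600)))
```

```text
t 9.45 pos [0.5234 0.1528 0.1144] a -88.14 z [-0.007 -0.004 -1.   ] F [ 0.23  0.03 -0.65]
[-14, -2, 25.3] yaw -0.1
[-15, -3, 113.3] yaw -0.1
-60 14 [-58. -56. -56.] x -10.0
-50 121 [-32. -31. -30.] x -10.0
-40 36 [-31. -27. -26.] x -11.0
30 303 [-31. -28. -24.] x -5.0
40 71 [-36. -32. -29.] x -11.0
rim ((526.7880859375, 167.9164276123047), 30.479093551635742)
```

View pics/c4.png

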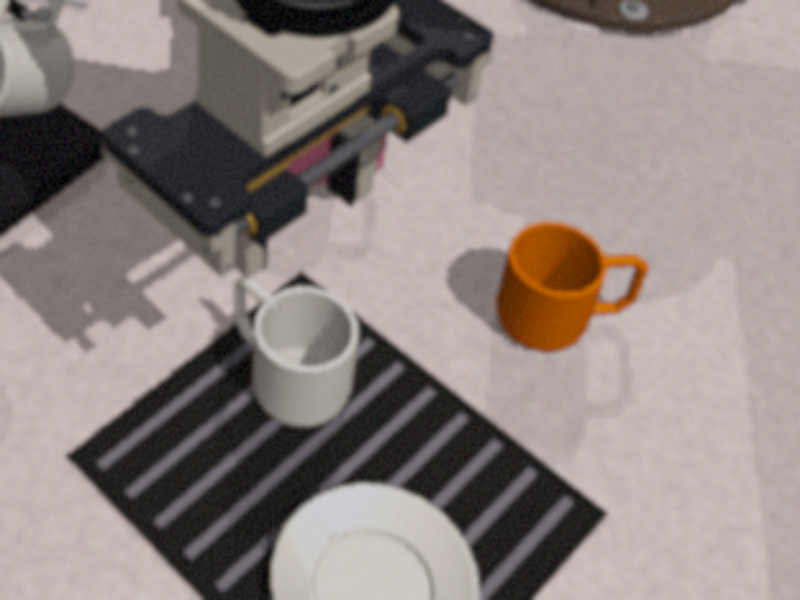

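The fingers straddle the region beside the cup, whose rim is at (306,325). The two cameras agree on the cup centre, about (0.526, 0.1675). I'll open fully, move over it and descend.

To row units: 113 mm / 800 = 0.1413, 105 mm / 800 = 0.1313.

Request:
send_rows:
  series:
    - {"jaw": 87,"travel": [-0.0188,-0.0038,0],"yaw": 0}
    - {"jaw": 87,"travel": [-0.0188,-0.0038,0.0063],"yaw": 0}
    - {"jaw": 87,"travel": [-0.0188,-0.0038,0.0125],"yaw": 0}
    - {"jaw": 87,"travel": [-0.0188,-0.0038,0.025],"yaw": 0}
    - {"jaw": 87,"travel": [-0.0188,-0.0038,0.0625],"yaw": 0}
    - {"jaw": 87,"travel": [-0.0188,-0.0038,0.1],"yaw": 0}
    - {"jaw": 87,"travel": [-0.0188,-0.0038,0.1313],"yaw": 0}
    - {"jaw": 87,"travel": [-0.0188,-0.0038,0.1413],"yaw": 0}

```text
t: 10.3
ee_pos: [0.5269, 0.1664, 0.0028]
orientation: [2.254, -2.183, -0.002]
wrist_force: [-1.1, 0.7, -0.8]
opening: 0.0871
finger_force: 0.0
```

```bash
python3 -c "
from h import *
rows([(.526,.1675,.032,-88)])"
```

```text
t 10.3 pos [0.5269 0.1664 0.0028] a -88.18 z [-0.004 -0.002 -1.   ] F [-1.09  0.71 -0.77]
[-1, 1, 1.8] yaw -0.2
```

To row units: -1 mm / 800 = -0.0013.

Request:
send_rows:
  force: 25
  series:
    - {"jaw": 50,"travel": [-0.0013,0.0013,0.0013],"yaw": 0}
    - {"jaw": 50,"travel": [-0.0013,0.0013,0.0013],"yaw": 0}
    - {"jaw": 50,"travel": [-0.0013,0.0013,0.0013],"yaw": 0}
    - {"jaw": 50,"travel": [-0.0013,0.0013,0.0013],"yaw": 0}
    - {"jaw": 50,"travel": [-0.0013,0.0013,0.0013],"yaw": 0}
    - {"jaw": 50,"travel": [-0.0013,0.0013,0.0013],"yaw": 0}
    - {"jaw": 50,"travel": [-0.0013,0.0013,0.0013],"yaw": 0}
    - {"jaw": 50,"travel": [-0.0013,0.0013,0.0013],"yaw": 0}

```text
t: 11.1
ee_pos: [0.528, 0.1691, 0.0053]
orientation: [-2.257, 2.183, -0.0]
wrist_force: [-2.7, 0.4, 6.8]
opening: 0.0577
finger_force: 25.0
```

```bash
python3 -c "
from h import *
rows([(.526,.1675,.032,-88)]);print(arm.read_state()['finger_force'])"
```

```text
t 11.1 pos [0.528  0.1691 0.0053] a -88.1 z [ 0.001  0.001 -1.   ] F [-2.69  0.44  6.77]
[2, 2, 4.3] yaw -0.1
25.000677013929362
```

To row units: -170 mm / 800 = -0.2125, -140 mm / 800 = -0.175.

Request:
send_rows:
  series:
    - {"jaw": 50,"travel": [0,0,-0.0125],"yaw": 0}
    - {"jaw": 50,"travel": [0,0,-0.0375],"yaw": 0}
    - {"jaw": 50,"travel": [0,0,-0.075],"yaw": 0}
    - {"jaw": 50,"travel": [0,0,-0.125],"yaw": 0}
    - {"jaw": 50,"travel": [0,0,-0.175],"yaw": 0}
    - {"jaw": 50,"travel": [0,0,-0.2125],"yaw": 0}
    - {"jaw": 50,"travel": [0,0,-0.2125],"yaw": 0}
    - {"jaw": 50,"travel": [0,0,-0.2125],"yaw": 0}

```text
t: 11.9
ee_pos: [0.5276, 0.169, 0.1753]
orientation: [-2.256, 2.184, 0.0]
wrist_force: [-0.2, -0.4, -1.8]
opening: 0.0581
finger_force: 25.0
```

```bash
cat > cup.py <<'E'
from h import *
im,d,X,f,c,P=grab('scene');s=arm.read_state();e=s['ee_pos'];Z=e[2]+.031
print('rep',e.round(4),'F',np.round(s['wrist_force'],2),'open',s['opening'])
hsv=cv2.cvtColor(im,cv2.COLOR_RGB2HSV)
r=np.hypot(X[...,0]-e[0],X[...,1]-e[1]);z=X[...,2]
# cup points below finger tip : bottom, handle
b=(r<.036)&(z<Z-.004)&(z>Z-.05);q=X[b];print('body n',b.sum(),'zmin',np.percentile(q[:,2],[1,3]).round(4),'bottom rel rep',np.round(np.percentile(q[:,2],2)-e[2],4))
M=R.from_rotvec(s['orientation']).as_matrix();L=(X-e)@M
w=(L[...,0]>.034)&(L[...,0]<.066)&(abs(L[...,1])<.02)&(L[...,2]<.03)&(L[...,2]>-.075);q=L[w]*1e3
print('handle n',w.sum(),'tool x',np.percentile(q[:,0],[2,50,98]).round(1),'y',np.median(q[:,1]).round(1),'z',np.percentile(q[:,2],[2,50,98]).round(1))
E
python3 cup.py
```

```text
rep [0.527  0.1686 0.1741] F [-1.09 -0.95 -1.15] open 0.057810796787153014
body n 450 zmin [0.179  0.1798] bottom rel rep 0.0054Traceback (most recent call last):
  File "cup.py", line 10, in <module>
    print('handle n',w.sum(),'tool x',np.percentile(q[:,0],[2,50,98]).round(1),'y',np.median(q[:,1]).round(1),'z',np.percentile(q[:,2],[2,50,98]).round(1))
                                      ~~~~~~~~~~~~~^^^^^^^^^^^^^^^^^^
    return _quantile_unchecked(
        a, q, axis, out, overwrite_input, method, keepdims, weights)
    return _ureduce(a,
                    func=_quantile_ureduce_func,
    ...<5 lines>...
                    overwrite_input=overwrite_input,
                    method=method)
    r = func(a, **kwargs)
    result = _quantile(arr,
                       quantiles=q,
    ...<2 lines>...
                       out=out,
                       weights=wgt)
    slices_having_nans = np.isnan(arr[-1, ...])
                                  ~~~^^^^^^^^^
IndexError: index -1 is out of bounds for axis 0 with size 0
```

```bash
python3 -c "
from h import *
z=.175+.031
rows([(.43,.06,z,-81.2),push(188.8,.0425,z,.15),push(188.8,.0425,.160+.031,.15)])
from h import grab
im,d,X,f,c,P=grab('wrist'); save('w5.png',im)"
```

```text
t 11.95 pos [0.527  0.1686 0.1741] a -88.14 z [-0.001  0.    -1.   ] F [-1.09 -0.95 -1.15]
[105, 100, -0.9] yaw -6.9
[277, 112, -0.9] yaw -6.9
[277, 112, 14.1] yaw -6.9
```

View pics/w5.png

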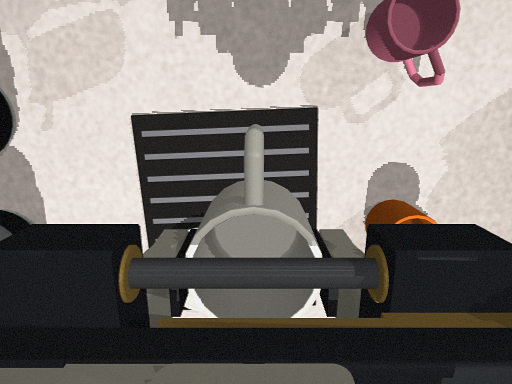

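The wrist view shows the cup held upright between the pads, with the handle straight ahead along tool x (bar at column 254, rows 128–205), so it's aligned with the tool. Next I'll carry it round to the front of the carousel.

To row units: 277 mm / 800 = 0.3463, 255 mm / 800 = 0.3188, -7 degrees / 180 = -0.0389.

Request:
send_rows:
  series:
    - {"jaw": 50,"travel": [0.0375,0.0375,-0.0013],"yaw": -0.0111}
    - {"jaw": 50,"travel": [0.075,0.075,-0.0013],"yaw": -0.0222}
    - {"jaw": 50,"travel": [0.125,0.1188,-0.0013],"yaw": -0.0389}
    - {"jaw": 50,"travel": [0.175,0.14,-0.0013],"yaw": -0.0389}
    - {"jaw": 50,"travel": [0.225,0.14,-0.0013],"yaw": -0.0389}
    - {"jaw": 50,"travel": [0.275,0.14,-0.0013],"yaw": -0.0389}
    - {"jaw": 50,"travel": [0.3188,0.14,-0.0013],"yaw": -0.0389}
    - {"jaw": 50,"travel": [0.3463,0.14,-0.0013],"yaw": -0.0389}

```text
t: 12.8
ee_pos: [0.4236, -0.1138, 0.1742]
orientation: [2.384, -2.043, -0.002]
wrist_force: [-0.2, 1.2, -1.0]
opening: 0.0577
finger_force: 25.0
```

Request:
send_rows:
  series:
    - {"jaw": 50,"travel": [0,0,0],"yaw": 0}
    - {"jaw": 50,"travel": [0,0,0],"yaw": 0}
    - {"jaw": 50,"travel": [0,0,0],"yaw": 0}

```text
t: 13.1
ee_pos: [0.4244, -0.1113, 0.1747]
orientation: [2.386, -2.042, -0.002]
wrist_force: [-0.1, 0.3, -0.4]
opening: 0.0579
finger_force: 25.0
```

```bash
python3 ang.py|grep front
python3 - <<'E'
from h import *
rows([push(188.8,.0425,.160+.031,.15),push(188.8,.0425,.160+.031,.08)])
im,d,X,f,c,P=grab('wrist');im2,d2,X2,*_=grab('scene')
save('w6.png',np.hstack([cv2.resize(im,(400,300)),cv2.resize(im2[60:210,80:280],(400,300))]))
s=arm.read_state();L=(X2-s['ee_pos'])@R.from_rotvec(s['orientation']).as_matrix()*1e3
w=(L[...,0]>33)&(L[...,0]<66)&(abs(L[...,1])<20)&(L[...,2]<30)&(L[...,2]>-75);print('handle pts',w.sum(),np.percentile(L[w],[2,50,98],axis=0).round(0).tolist() if w.any() else '')
E
```

```text
front ang 188.7 54 z [0.1947 0.1969]
front ang 188.2 77 z [0.1915 0.194 ]
front ang 187.9 17 z [0.2013 0.2031]
t 13.15 pos [ 0.4246 -0.1112  0.1749] a -81.07 z [-0.001 -0.    -1.   ] F [ 0.68  0.1  -1.53]
[1, 0, 14.9] yaw 0.1
[1, -70, 14.9] yaw 0.1
handle pts 0
```

View pics/w6.png

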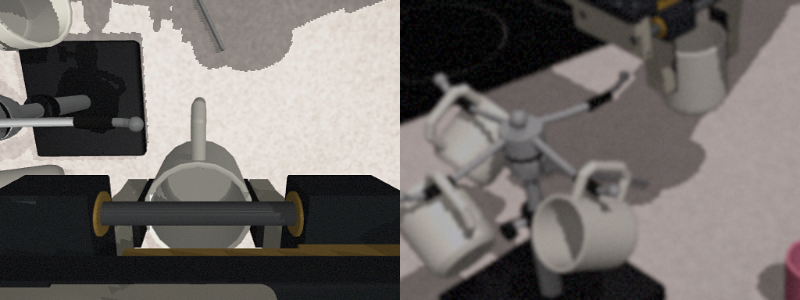

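The wrist view (left) shows the ball at (135,124) beside the handle bar, which spans rows 98–158. The scene view (right) shows the empty arm at the front, with the cup upright and waiting off its end. I'll get the relative lateral offset from the wrist depth.

Run:
```python
from h import *
im,d,X,f,c,P=grab('wrist');H=np.array(c['hand_eye']);s=arm.read_state()
L=(X-s['ee_pos'])@R.from_rotvec(s['orientation']).as_matrix()*1e3
u,v=np.meshgrid(np.arange(512),np.arange(384))
def st(n,m):
    q=L[m&np.isfinite(d)&(d>0)];print(n,len(q),np.percentile(q,[3,50,97],axis=0).round(1).tolist())
dm=np.median(d[150:156,168:178]);print('ball depth',dm)
b=(abs(u-173)<10)&(abs(v-160)<12);db=np.percentile(d[b],10);st('ball',b&(d<db+.012))
for u0 in(95,120,145,160): 
    m=(abs(u-u0)<4)&(abs(v-158)<16);dd=np.percentile(d[m],10);st('arm%d'%u0,m&(d<dd+.01))
for v0 in(130,140,150,160,170,180,190):
    m=(abs(v-v0)<3)&(abs(u-254)<16);dd=np.percentile(d[m],20);st('bar%d'%v0,m&(d<dd+.008))
m=(v>195)&(v<300)&(u>185)&(u<330)&(d<np.median(d[abs(v-180)<3,][:,254])+.004)
print('hand_eye',H.round(3).tolist())
```

```text
ball depth 0.1602912
ball 317 [[41.2, -43.5, -28.9], [45.7, -37.9, -27.0], [49.5, -34.2, -22.9]]
arm95 95 [[42.1, -83.3, -19.1], [46.0, -80.6, -17.5], [49.8, -79.1, -15.3]]
arm120 133 [[40.6, -70.1, -19.3], [46.0, -68.1, -17.6], [50.1, -66.1, -14.1]]
arm145 125 [[40.8, -57.1, -19.0], [45.9, -55.4, -17.4], [49.8, -53.0, -12.9]]
arm160 83 [[42.5, -48.5, -23.2], [45.8, -46.4, -20.3], [48.0, -44.3, -17.6]]
bar130 68 [[60.1, -1.3, -53.2], [60.8, 1.6, -50.8], [61.8, 4.6, -45.0]]
bar140 95 [[56.5, -2.0, -56.2], [57.3, 1.6, -54.6], [58.2, 5.3, -51.9]]
bar150 98 [[52.9, -2.1, -60.0], [53.7, 1.6, -58.1], [54.6, 5.2, -54.4]]
bar160 100 [[49.0, -2.4, -60.8], [50.0, 1.4, -59.4], [51.0, 5.2, -56.8]]
bar170 100 [[45.1, -2.4, -60.9], [46.1, 1.4, -59.5], [47.0, 5.2, -57.3]]
bar180 100 [[40.9, -2.4, -61.1], [42.0, 1.4, -59.6], [42.9, 5.3, -57.1]]
bar190 99 [[36.7, -2.5, -60.8], [37.8, 1.6, -59.5], [39.0, 5.3, -57.1]]Traceback (most recent call last):
  File "<stdin>", line 13, in <module>
IndexError: too many indices for array: array is 1-dimensional, but 2 were indexed
```

The wrist depth gives a bar underside 34 mm above the sleeve top, which matches my own estimate. The arm passes 46 mm from the tool, with the opening centre at about 43. I'll shift 3 mm, lower 15, then slide in 70.

To row units: 15 mm / 800 = 0.0188, 8 mm / 800 = 0.01.

Request:
send_rows:
  series:
    - {"jaw": 50,"travel": [0.0038,0,0.01],"yaw": 0}
    - {"jaw": 50,"travel": [0.0038,0,0.0188],"yaw": 0}
    - {"jaw": 50,"travel": [0.0038,0,0.0188],"yaw": 0}
    - {"jaw": 50,"travel": [0.0038,0,0.0188],"yaw": 0}

```text
t: 13.7
ee_pos: [0.425, -0.1147, 0.16]
orientation: [2.386, -2.042, -0.001]
wrist_force: [0.1, 0.2, 0.2]
opening: 0.058
finger_force: 25.0
```

To row units: -70 mm / 800 = -0.0875, -60 mm / 800 = -0.075.

Request:
send_rows:
  series:
    - {"jaw": 50,"travel": [0,-0.015,0],"yaw": 0}
    - {"jaw": 50,"travel": [0,-0.03,0],"yaw": 0}
    - {"jaw": 50,"travel": [0,-0.045,0],"yaw": 0}
    - {"jaw": 50,"travel": [0,-0.06,0],"yaw": 0}
    - {"jaw": 50,"travel": [0,-0.075,0],"yaw": 0}
    - {"jaw": 50,"travel": [0,-0.0875,0],"yaw": 0}
    - {"jaw": 50,"travel": [0,-0.0875,0],"yaw": 0}
    - {"jaw": 50,"travel": [0,-0.0875,0],"yaw": 0}

```text
t: 14.5
ee_pos: [0.4942, -0.1039, 0.16]
orientation: [2.386, -2.042, -0.001]
wrist_force: [0.4, 1.2, -1.0]
opening: 0.0578
finger_force: 25.0
```

```bash
cat > wr.py <<'E'
from h import *
rows([push(188.8,.0405,.160+.031,.08)])
im,d,X,f,c,P=grab('wrist');s=arm.read_state()
L=(X-s['ee_pos'])@R.from_rotvec(s['orientation']).as_matrix()*1e3
x,y,z=L[...,0],L[...,1],L[...,2]
def st(n,m): print(n,m.sum(),np.percentile(L[m],[3,50,97],axis=0).round(1).tolist() if m.any() else '')
st('bar',(x>38)&(x<56)&(abs(y-1.5)<6)&(z<-45)&(z>-75))
for a,b in((-35,-20),(-20,-8),(8,20),(22,28),(28,36)): st('arm y%d'%a,(x>30)&(x<58)&(y>a)&(y<b)&(z>-50)&(z<-15))
F=np.mean([arm.read_state()['wrist_force'] for _ in range(5)],0);print(F.round(2))
E
python3 wr.py
```

```text
t 14.5 pos [ 0.4942 -0.1039  0.16  ] a -81.12 z [-0.001 -0.    -1.   ] F [ 0.41  1.25 -1.03]
[-1, 0, 0.0] yaw 0.1
bar 905 [[38.6, -2.7, -60.9], [47.3, 1.3, -59.2], [55.4, 4.9, -55.4]]
arm y-35 405 [[39.3, -34.6, -36.3], [42.4, -27.9, -34.3], [44.8, -20.5, -32.3]]
arm y-20 388 [[30.2, -19.6, -35.2], [42.3, -12.6, -32.7], [46.3, -8.2, -29.7]]
arm y8 542 [[30.2, 8.2, -46.7], [41.0, 11.4, -33.1], [46.1, 19.3, -21.4]]
arm y22 214 [[38.8, 22.2, -42.8], [42.1, 25.5, -37.6], [44.5, 27.9, -33.4]]
arm y28 297 [[37.5, 28.2, -44.1], [42.2, 31.1, -42.4], [46.0, 34.9, -39.3]]
[-0.64 -0.1  -1.34]
```

Threaded. The arm is 42 mm off the tool, centred in the opening, with a gap of about 18.5 mm. Lowering now.

To row units: 14 mm / 800 = 0.0175, 13 mm / 800 = 0.0163.

Request:
send_rows:
  series:
    - {"jaw": 50,"travel": [0,0,0.005],"yaw": 0}
    - {"jaw": 50,"travel": [0,0,0.01],"yaw": 0}
    - {"jaw": 50,"travel": [0,0,0.0138],"yaw": 0}
    - {"jaw": 50,"travel": [0,0,0.0163],"yaw": 0}
    - {"jaw": 50,"travel": [0,0,0.0175],"yaw": 0}
    - {"jaw": 50,"travel": [0,0,0.0175],"yaw": 0}

```text
t: 15.15
ee_pos: [0.4943, -0.1039, 0.1462]
orientation: [2.387, -2.043, -0.0]
wrist_force: [-0.4, -0.3, -0.7]
opening: 0.058
finger_force: 25.0
```

```bash
cat > ft.py <<'E'
from h import *
a=[]
for _ in range(12): s=arm.read_state();a.append([*s['wrist_force'],*s['ft_torque'],s['ee_pos'][2]]);cams.camera('wrist')
a=np.array(a);print(s['t'],a.mean(0).round(3),'sd',a.std(0).round(2)[:3],s['finger_force'])
E
python3 ft.py; python3 wr.py
```

```text
15.7 [ 0.015 -0.143 -1.142  0.067 -0.039 -0.009  0.146] sd [0.55 0.35 0.37] 24.999895058385846
t 15.75 pos [ 0.4944 -0.1039  0.1464] a -81.11 z [-0. -0. -1.] F [-0.63 -0.7  -2.37]
[-1, 1, -13.6] yaw 0.1
bar 1036 [[38.6, -3.7, -61.1], [46.1, 1.5, -59.1], [55.5, 6.8, -46.2]]
arm y-35 471 [[39.2, -34.4, -49.8], [42.4, -27.2, -48.0], [44.7, -20.5, -45.5]]
arm y-20 437 [[37.3, -19.6, -48.0], [42.2, -12.8, -46.4], [46.1, -8.1, -43.5]]
arm y8 623 [[30.3, 8.1, -48.5], [41.3, 11.7, -46.5], [46.1, 19.4, -23.2]]
arm y22 82 [[38.6, 22.1, -49.9], [42.8, 23.3, -49.2], [44.4, 26.5, -46.5]]
arm y28 0 
[ 0.19 -0.48 -0.82]
```

To row units: 3 mm / 800 = 0.0038, 2 mm / 800 = 0.0025.

Request:
send_rows:
  series:
    - {"jaw": 50,"travel": [0,0,0.0013],"yaw": 0}
    - {"jaw": 50,"travel": [0,0,0.0025],"yaw": 0}
    - {"jaw": 50,"travel": [0,0,0.0038],"yaw": 0}
    - {"jaw": 50,"travel": [0,0,0.0038],"yaw": 0}

```text
t: 16.2
ee_pos: [0.4942, -0.1039, 0.1431]
orientation: [2.387, -2.043, -0.0]
wrist_force: [0.3, 1.0, -1.1]
opening: 0.058
finger_force: 25.0
```

```bash
sed -i 's/range(12)/range(10)/' ft.py; python3 ft.py
```

```text
16.65 [ 0.159  0.251 -0.953  0.076 -0.051  0.01   0.143] sd [0.53 0.45 0.51] 24.999840232580937
```

To row units: 1 mm / 800 = 0.0013.

Request:
send_rows:
  series:
    - {"jaw": 50,"travel": [0,0,0.0013],"yaw": 0}
    - {"jaw": 50,"travel": [0,0,0.0013],"yaw": 0}

```text
t: 16.9
ee_pos: [0.4943, -0.1039, 0.1422]
orientation: [2.387, -2.043, -0.0]
wrist_force: [-0.2, 0.8, -0.5]
opening: 0.0577
finger_force: 25.0
```

```bash
python3 ft.py
```

```text
17.35 [-0.112  0.058 -1.02   0.069 -0.039 -0.008  0.142] sd [0.29 0.59 0.31] 24.999791438963257
```

To row units: 0.7 mm / 800 = 0.0009.

Request:
send_rows:
  series:
    - {"jaw": 50,"travel": [0,0,0.0009],"yaw": 0}
    - {"jaw": 50,"travel": [0,0,0.0009],"yaw": 0}

```text
t: 17.6
ee_pos: [0.4943, -0.1039, 0.1415]
orientation: [2.387, -2.043, -0.0]
wrist_force: [-0.5, -0.2, -1.1]
opening: 0.058
finger_force: 25.0
```

```bash
python3 ft.py
```

```text
18.05 [-0.035  0.065 -0.983  0.071 -0.048  0.003  0.142] sd [0.42 0.44 0.4 ] 24.999826168486834
```

To row units: 0.5 mm / 800 = 0.0006.

Request:
send_rows:
  series:
    - {"jaw": 50,"travel": [0,0,0.0006],"yaw": 0}
    - {"jaw": 50,"travel": [0,0,0.0006],"yaw": 0}

```text
t: 18.3
ee_pos: [0.4945, -0.1039, 0.1412]
orientation: [-2.387, 2.043, -0.0]
wrist_force: [0.0, -0.3, -0.6]
opening: 0.058
finger_force: 25.0
```

```bash
python3 ft.py
```

```text
18.75 [ 0.063  0.069 -0.462  0.04  -0.035  0.005  0.141] sd [0.39 0.42 0.5 ] 24.999891405818744
```

The first touch shows: Fz up 0.55 N and the moment falling. A bit further.

To row units: 0.4 mm / 800 = 0.0005.

Request:
send_rows:
  series:
    - {"jaw": 50,"travel": [0,0,0.0005],"yaw": 0}
    - {"jaw": 50,"travel": [0,0,0.0005],"yaw": 0}

```text
t: 19.0
ee_pos: [0.4945, -0.1039, 0.1408]
orientation: [-2.387, 2.043, -0.0]
wrist_force: [0.2, -0.3, 0.6]
opening: 0.058
finger_force: 25.0
```

```bash
python3 ft.py
```

```text
19.45 [ 0.354  0.031  0.083  0.001 -0.09   0.008  0.141] sd [0.27 0.5  0.51] 24.999876232145652
```

To row units: 0.3 mm / 800 = 0.0004.

Request:
send_rows:
  series:
    - {"jaw": 50,"travel": [0,0,0.0004],"yaw": 0}
    - {"jaw": 50,"travel": [0,0,0.0004],"yaw": 0}
    - {"jaw": 50,"travel": [0,0,0.0004],"yaw": 0}

```text
t: 19.8
ee_pos: [0.4945, -0.1039, 0.1405]
orientation: [-2.387, 2.043, -0.0]
wrist_force: [0.3, 0.6, 0.5]
opening: 0.0581
finger_force: 25.0
```

```bash
python3 ft.py; python3 wr.py
```

```text
20.25 [ 0.207  0.041  1.088  0.006 -0.166  0.002  0.141] sd [0.64 0.48 0.37] 24.99999294651161
t 20.3 pos [ 0.4945 -0.1039  0.1405] a -81.11 z [ 0. -0. -1.] F [-0.33 -0.57  0.84]
[-1, 1, -19.5] yaw 0.1
bar 1099 [[38.5, -3.9, -61.1], [45.9, 1.5, -59.0], [55.3, 7.0, -50.5]]
arm y-35 4 [[44.3, -25.1, -49.9], [44.6, -21.9, -49.9], [44.6, -20.6, -49.7]]
arm y-20 52 [[30.0, -18.7, -50.0], [44.6, -10.4, -49.0], [46.6, -8.1, -35.3]]
arm y8 172 [[30.1, 8.1, -49.9], [30.8, 10.3, -44.2], [46.4, 14.4, -25.8]]
arm y22 0 
arm y28 0 
[ 1.09 -0.12  0.87]
```

The arm is carrying about 2 N, a little over the cup's weight. Releasing.

Request:
send_rows:
  series:
    - {"jaw": 75,"travel": [0,0,0],"yaw": 0}
    - {"jaw": 75,"travel": [0,0,0],"yaw": 0}
    - {"jaw": 75,"travel": [0,0,0],"yaw": 0}
    - {"jaw": 75,"travel": [0,0,0],"yaw": 0}
    - {"jaw": 75,"travel": [0,0,0],"yaw": 0}
    - {"jaw": 75,"travel": [0,0,0],"yaw": 0}
    - {"jaw": 75,"travel": [0,0,0],"yaw": 0}
    - {"jaw": 75,"travel": [0,0,0],"yaw": 0}

```text
t: 21.15
ee_pos: [0.4944, -0.1038, 0.1404]
orientation: [-2.387, 2.043, 0.0]
wrist_force: [0.2, 0.3, 0.3]
opening: 0.0752
finger_force: 0.0
```

To row units: -120 mm / 800 = -0.15, -100 mm / 800 = -0.125.

Request:
send_rows:
  series:
    - {"jaw": 75,"travel": [0,0,0],"yaw": 0}
    - {"jaw": 75,"travel": [0,0,-0.0125],"yaw": 0}
    - {"jaw": 75,"travel": [0,0,-0.0313],"yaw": 0}
    - {"jaw": 75,"travel": [0,0,-0.0563],"yaw": 0}
    - {"jaw": 75,"travel": [0,0,-0.0875],"yaw": 0}
    - {"jaw": 75,"travel": [0,0,-0.125],"yaw": 0}
    - {"jaw": 75,"travel": [0,0,-0.15],"yaw": 0}
    - {"jaw": 75,"travel": [0,0,-0.15],"yaw": 0}

```text
t: 21.95
ee_pos: [0.4962, -0.104, 0.2646]
orientation: [-2.384, 2.04, -0.007]
wrist_force: [0.4, -0.8, -0.7]
opening: 0.0752
finger_force: 0.0
```

To row units: -260 mm / 800 = -0.325, -240 mm / 800 = -0.3.

Request:
send_rows:
  series:
    - {"jaw": 75,"travel": [-0.05,0,0],"yaw": 0}
    - {"jaw": 75,"travel": [-0.1,0,0],"yaw": 0}
    - {"jaw": 75,"travel": [-0.15,0,0],"yaw": 0}
    - {"jaw": 75,"travel": [-0.2,0,0],"yaw": 0}
    - {"jaw": 75,"travel": [-0.25,0,0],"yaw": 0}
    - {"jaw": 75,"travel": [-0.3,0,0],"yaw": 0}
    - {"jaw": 75,"travel": [-0.325,0,0],"yaw": 0}
    - {"jaw": 75,"travel": [-0.325,0,0],"yaw": 0}

```text
t: 22.75
ee_pos: [0.4537, 0.1551, 0.2603]
orientation: [2.39, -2.039, -0.0]
wrist_force: [0.1, -0.7, 0.2]
opening: 0.075
finger_force: 0.0
```

Request:
send_rows:
  series:
    - {"jaw": 75,"travel": [0,0,0],"yaw": 0}
    - {"jaw": 75,"travel": [0,0,0],"yaw": 0}
    - {"jaw": 75,"travel": [0,0,0],"yaw": 0}
    - {"jaw": 75,"travel": [0,0,0],"yaw": 0}
    - {"jaw": 75,"travel": [0,0,0],"yaw": 0}
    - {"jaw": 75,"travel": [0,0,0],"yaw": 0}
    - {"jaw": 75,"travel": [0,0,0],"yaw": 0}
    - {"jaw": 75,"travel": [0,0,0],"yaw": 0}

```text
t: 23.55
ee_pos: [0.4543, 0.153, 0.2605]
orientation: [-2.387, 2.043, 0.0]
wrist_force: [0.5, 0.8, -0.5]
opening: 0.0751
finger_force: 0.0
```

Request:
send_rows:
  series:
    - {"jaw": 75,"travel": [0,0,0],"yaw": 0}
    - {"jaw": 75,"travel": [0,0,0],"yaw": 0}
    - {"jaw": 75,"travel": [0,0,0],"yaw": 0}
    - {"jaw": 75,"travel": [0,0,0],"yaw": 0}
    - {"jaw": 75,"travel": [0,0,0],"yaw": 0}
    - {"jaw": 75,"travel": [0,0,0],"yaw": 0}
    - {"jaw": 75,"travel": [0,0,0],"yaw": 0}
    - {"jaw": 75,"travel": [0,0,0],"yaw": 0}

```text
t: 24.35
ee_pos: [0.4543, 0.153, 0.2605]
orientation: [2.387, -2.043, -0.0]
wrist_force: [-0.5, -0.6, 0.7]
opening: 0.0752
finger_force: 0.0
```

Request:
send_rows:
  series:
    - {"jaw": 75,"travel": [0,0,0],"yaw": 0}
    - {"jaw": 75,"travel": [0,0,0],"yaw": 0}
    - {"jaw": 75,"travel": [0,0,0],"yaw": 0}
    - {"jaw": 75,"travel": [0,0,0],"yaw": 0}
    - {"jaw": 75,"travel": [0,0,0],"yaw": 0}
    - {"jaw": 75,"travel": [0,0,0],"yaw": 0}
    - {"jaw": 75,"travel": [0,0,0],"yaw": 0}
    - {"jaw": 75,"travel": [0,0,0],"yaw": 0}

```text
t: 25.15
ee_pos: [0.4543, 0.153, 0.2604]
orientation: [2.387, -2.043, -0.0]
wrist_force: [-0.1, 0.5, -0.0]
opening: 0.0749
finger_force: 0.0
```

```bash
python3 ang.py|grep front
python3 - <<'E'
from h import *
im,*_=grab('scene')
for i in range(20): im2,*_=grab('scene')
print('motion',[int((cv2.absdiff(im,im2).max(2)[60:240,60:240]>40).sum())], arm.read_state()['t'])
t,*_=grab('top')
save('f.png',np.hstack([cv2.resize(im2[60:240,60:240],(400,400)),cv2.resize(t[80:240,280:440],(400,400))]))
E
```

```text
front ang 188.8 58 z [0.1944 0.1977]
front ang 186.4 165 z [0.1922 0.1998]
front ang 188.4 18 z [0.2002 0.2023]
motion [0] 26.25
```

View pics/f.png

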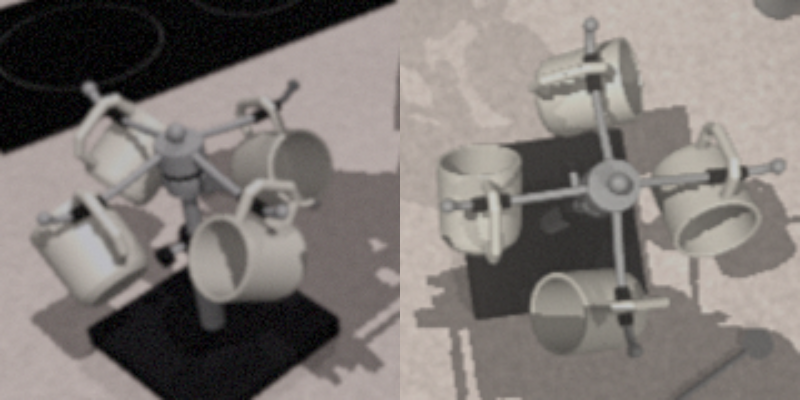

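All four cups hang alike. The new one is on the front arm (handle near (640,302) in the top view) and isn't moving, and the robot is clear of everything.

```bash
python3 -c "
from bench import ticket
print(ticket.finish_job())"
```

```text
the job is handed in; nothing more can be done
None
```

The cup hangs still by its handle on the front arm, the same way round as the others, and I've handed the job in (no verdict came back); the first push missed because the reported tool tip was about 31 mm too low.

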